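# Charge the drying column with two cartridges

### The arm

A 6-joint arm with a two-finger parallel gripper is mounted at the origin on the work surface; the furniture and walls round the work are solid. World frame = base frame: x ahead of the robot, y to its left, z up, the work surface at z = 0. Lengths are in mm, angles in degrees, forces in N, time in s.
With the tool pointing down it reaches from about 350 to 850 mm from the base axis. Payload 8.1 kg.
Tool frame: the origin (TCP) lies midway between the tips of the shut fingers; the grasp point (between the pads) lies 19 mm behind it (r.pinch_z is the distance from the TCP to the grasp point, in mm); z points along the fingers, y is the line along which they close (so a half turn about z gives the same grasp; the last joint's range is limited). The gripper opens to 85 mm and grips with 20 to 120 N. Pads are 22 mm wide; open, the fingers measure 114 mm over their backs; the gripper's body (76 mm by 85 mm) begins 54 mm behind the grasp point. The pads swing forward as they close: fully open they stand 13 mm farther back than shut.
Start: joints at [-4.893, 7.471, 85.268, -0, 87.261, -4.893], TCP at [600.004, 0.022, 231.292] pointing down, gripper open.
Joint ranges: [-169.43, 169.43], [-51.17, 129.36], [1.28, 143.12], [-76.62, 256.62], [0, 156.53], [-152.29, 152.29]. Speed limits (degrees/s): [136.94, 136.94, 159.86, 180, 180, 180].

### API

Orientations are given as [roll, pitch, yaw] about the fixed x, y, z axes, in that order (R = Rz(yaw) Ry(pitch) Rx(roll)).
In Python, from bench import sensors, optics, job, r gives the robot as it stands.
- The arm moves only by the tool play_rows, never from a script. Its argument "motion" is a list that holds one entry, the list of rows, each a list of 6 numbers: the shift along the tool's x, y, z in cm, then the turn, a rotation vector about the tool's x, y, z in degrees. In form: [[[x, y, z, ax, ay, az], ...]]. A call has 1 to 5 rows; each row is the pose to reach, as a shift and turn from the pose commanded when the call began, along the tool's axes at that moment; what a row does not reach only later rows make up. A row lasts 1/10 s, in which the tool goes at most 50 mm and 8.59 degrees, less where a joint would pass 70% of its speed; a pose out of reach is approached as far as the arm can. A call with a gripper value outside its range is refused whole. "jaw" is the opening, from 0 (shut) to 1 (fully open), set as the call begins (left out, the last holds). The fingers move at their own pace and stop on an object; "squeeze" is the grip in N (left out, the last holds). Time passes only in rows, so rows that repeat a pose let the fingers close. It gives the time, the measured TCP pose, the force, the opening and the grip force at its end, in the units of the state.
- sensors.sense(): the state, without advancing time (a new reading comes with each control period).
- optics.snapshot(name): name is "scene" or "side" or "wrist"; returns a dict with "pixels" (384x512x3 uint8, red, green, blue), "mtx" (3x3 intrinsics, pixels), "R" (3x3) and "t" (3): a world point X has camera coordinates R X + t; the wrist camera has in their place "T_tool_cam" (4x4, takes a point from camera to tool coordinates, whose origin is the TCP and whose axes are the flange's). Camera axes: x right, y down, z forward; pixel columns grow to the right and rows downward; lengths in mm; the calibration is good to about 2 mm. A picture is of the moment at which its call begins: read the wrist's pose just before it. There is no depth.
- job.hand_in(): hands the job in; it is judged then, once.
The state is a dict: "time": time; "joint_pos": joint angles; "qd": joint speeds; "joint_efforts": joint torques, N m; "tool_pos": TCP position; "tcp_rot": TCP orientation; "ft_force": force on the tool from outside, world axes, zero at the start; "wrist_torque": the same for the moment, N m; "finger_gap": finger opening in mm; "grip_force": force on a finger pad.
Only numpy, scipy, OpenCV 4.12 (cv2) and the standard library are available. Lean on these libraries where they do the work, as an engineer would, in place of code of your own. Each camera call takes 0.05 s, during which the arm holds its last target. There are 200 camera calls.

### The job

Charge the upright drying column with the two slim cartridges: feed them one after the other, standing upright, into its flared top, so that the second pushes the first down the tube until the column is full and neither will go any deeper (the upper half of the second one then still stands out of the mouth), and let go. Leave the wide, low cartridge, which does not fit, where it stands.

Things in the scene. Friction and masses are not known exactly. Their poses are not given: they have to be found in the camera images.
- cart_1_mid (a point): Slim cylindrical drying cartridge, bare aluminium with a grey band near each end, 40 mm in diameter and 60 mm tall, standing upright on the worktop, about 90 g, the same at both ends, one of two alike. This point is its centre, half-way up (30 mm above its foot); z is its long axis.
- cart_2_mid (a point): Slim cylindrical drying cartridge, bare aluminium with a grey band near each end, 40 mm in diameter and 60 mm tall, standing upright on the worktop, about 90 g, the same at both ends, one of two alike. This point is its centre, half-way up (30 mm above its foot); z is its long axis.
- column_mouth (a point): Rim centre of the fixed upright column, 106 mm above the worktop, z up: clear tube, grey mouth 65 mm wide (73 outside) narrowing over 16 mm to a 47 mm bore, foot 92 mm. A white piston disc in the bore, its top 22-30 mm below the rim, bears the cartridges, yields to a 6 N push, stays put (no spring) and stops 90 mm below the rim; the upper cartridge's centre is then level with the rim.
- wide_cart_mid (a point): Wide, low cartridge of the same make, 58 mm in diameter and 40 mm tall, too wide for the bore; it is to be left alone. This point is its centre, 20 mm above its foot.
There are look-alikes about, which are no part of the job. Leave any blue look-alike of the part that bears cart_1_mid alone. Leave any red look-alike of the part that bears cart_2_mid alone.

How it is judged:
By the outcome, as a careful person would: the job done as asked, in the order asked, and still so for the second after the job is handed in, with the robot touching nothing.
It also fails if it takes over 58 s, if anything falls off the work surface, if the arm or the gripper's body presses on something with over 40 N, if the wrist force passes 120 N, or if a joint passes its speed limit or range.

## Working session

There is one attempt and no reset: what is moved stays moved. The work goes in short steps, Python scripts to look and compute and a tool call to move; the robot and the scene stay as the last step left them, time stands still between calls to the robot, and variables do not carry over. Pictures are saved under pics/ and viewed, at most 10 in all, crops included, and the job is handed in when it is done.

Besides the shell and the picture viewer there is one more tool, called after ">>>" by a JSON object that holds its "op" and its "data". play_rows: Moves the arm, as the interface text tells. Its arguments: {"type":"object","properties":{"motion":{"type":"array","items":{"type":"array","items":{"type":"array","items":{"type":"number"}}}},"jaw":{"type":"number"},"squeeze":{"type":"number"}},"required":["motion"]}

```bash
mkdir -p pics; cat > h.py <<'E'
import numpy as np,cv2
from bench import sensors,optics,job,r
def snap(n):
    s=sensors.sense(); d=optics.snapshot(n); d['s']=s
    np.save(f'{n}.npy',d,allow_pickle=True); return d
def save(d,f): cv2.imwrite('pics/'+f,cv2.cvtColor(d['pixels'],cv2.COLOR_RGB2BGR))
def ray(d,u,v,z):
    R=np.array(d['R']);t=np.array(d['t']).ravel()
    c=-R.T@t; w=R.T@np.linalg.solve(np.array(d['mtx']),[u,v,1]); return c+w*(z-c[2])/w[2]
def proj(d,X):
    p=np.array(d['mtx'])@(np.array(d['R'])@np.array(X,float)+np.array(d['t']).ravel()); return p[:2]/p[2]
E
python3 - <<'E'
from h import *
a=snap('scene');b=snap('side')
m=np.hstack([a['pixels'],b['pixels']])
save(a,'a.png');save(b,'b.png')
for d in(a,b):print((-np.array(d['R']).T@np.array(d['t']).ravel()).round(),np.array(d['mtx'])[0,0])
print(sensors.sense())
E
```

```text
[ -88. -437.  541.] 422.60966508993425
[1369. -400.  656.] 422.06565620336096
{'time': 0.1, 'joint_pos': array([-4.89173972e+00,  7.51112085e+00,  8.53234537e+01, -1.14683675e-03,
        8.72611189e+01, -4.89338026e+00]), 'qd': array([ 0.04492461, -0.07705532, -0.15719392,  0.03041043,  0.01294715,
        0.06562354]), 'joint_efforts': array([ 1.52257860e-03, -5.70947063e+01, -5.01941299e+01, -1.80579236e-04,
        8.16394575e-03,  5.26326357e-05]), 'tool_pos': array([5.99505306e+02, 7.11818546e-02, 2.30341816e+02]), 'tcp_rot': array([-1.79904558e+02, -7.02155758e-03,  9.00016905e+01]), 'ft_force': array([ 0.48066672, -0.93513528,  0.81614208]), 'wrist_torque': array([0.00250638, 0.01599602, 0.00634706]), 'grip_force': 0.0, 'finger_gap': 85.14405004128449}
```

View pics/a.png

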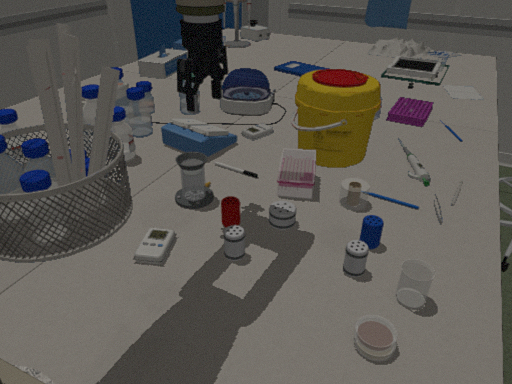

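View pics/b.png

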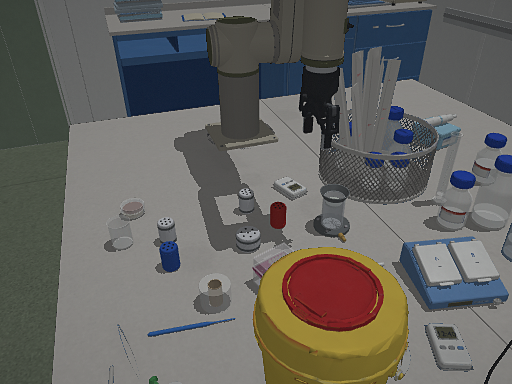

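The scene view shows slim bare-metal cartridges at (234,242) and (356,257), and in the side view at (246,200) and (166,230). The look-alikes are red (231,212) and blue (372,232). The wide cartridge is at (283,214) and the column at (193,180). I choose the two bare-metal slim ones and will check them in a close crop.

```bash
python3 - <<'E'
from h import *
a=np.load('scene.npy',allow_pickle=True).item();b=np.load('side.npy',allow_pickle=True).item()
A=a['pixels'][145:285,165:395];B=b['pixels'][175:275,150:360]
A=cv2.resize(A,None,fx=3.4,fy=3.4,interpolation=3)[:,:782];B=cv2.resize(B,(782,110*782//230),interpolation=3)
cv2.imwrite('pics/c.png',cv2.cvtColor(A,4));
cv2.imwrite('pics/d.png',cv2.cvtColor(cv2.resize(b['pixels'][175:275,150:360],None,fx=3.7,fy=3.7,interpolation=3),4))
for n,p,q in(('A',(234,231),(246,191)),('B',(356,247),(166,221)),('wide',(283,207),(248,232))):
    z=40 if n=='wide' else 60
    print(n,ray(a,*p,z).round(),ray(b,*q,z).round())
print('col',ray(a,190,160,106).round(),ray(b,334,193,106).round())
print(proj(a,[600,0,231]),proj(b,[600,0,231]))
E
```

```text
A [ 472. -131.   60.] [ 471. -127.   60.]
B [ 527. -349.   60.] [ 532. -347.   60.]
wide [ 616. -172.   40.] [ 614. -169.   40.]
col [605.  50. 106.] [621.  48. 106.]
[204.99204887 110.96144134] [315.41819921 145.38788724]
```

View pics/c.png

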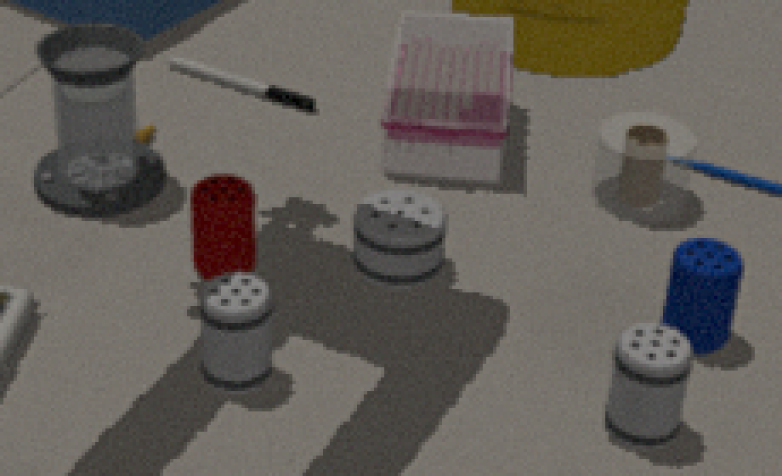

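View pics/d.png

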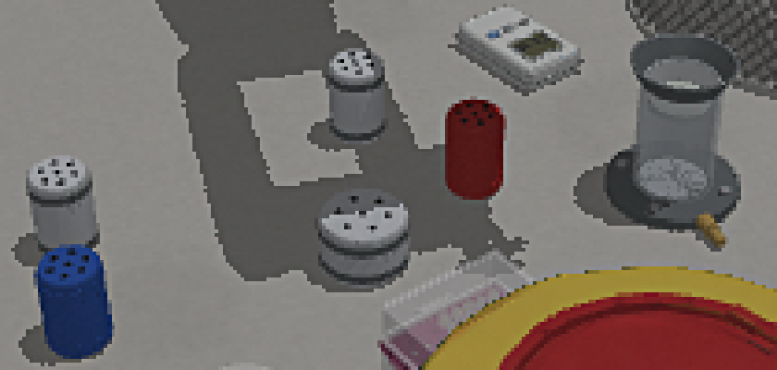

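The crops confirm two bare cartridges with grey bands (A at (235,231), B at (357,247)). The red one stands behind A and the blue one beside B, and neither is to be touched. Next I triangulate.

```bash
python3 - <<'E'
from h import *
a=np.load('scene.npy',allow_pickle=True).item();b=np.load('side.npy',allow_pickle=True).item()
C=lambda x,y:(165+x/3.4,145+y/3.4); D=lambda x,y:(150+x/3.7,175+y/3.7)
for n,c,d,z in(('A',(237,293),(357,66),60),('B',(654,346),(60,175),60),('wide',(399,211),(364,220),40),('red',(224,190),(475,114),60),('blue',(707,255),(71,264),60),('rim',(90,47),(683,64),106)):
    p,q=ray(a,*C(*c),z),ray(b,*D(*d),z); print(n,p.round(1),q.round(1),((p+q)/2).round(1))
w=optics.snapshot('wrist');print(np.array(w['T_tool_cam']).round(2),np.array(w['mtx']).round(1));save(w,'w.png')
E
```

```text
A [ 472.  -132.7   60. ] [ 479.9 -128.6   60. ] [ 475.9 -130.7   60. ]
B [ 529.  -351.1   60. ] [ 537.4 -347.1   60. ] [ 533.2 -349.1   60. ]
wide [ 615.6 -171.1   40. ] [ 623.5 -170.9   40. ] [ 619.6 -171.    40. ]
red [561.  -76.5  60. ] [564.2 -72.3  60. ] [562.6 -74.4  60. ]
blue [ 624.6 -358.3   60. ] [ 628.4 -354.8   60. ] [ 626.5 -356.5   60. ]
rim [611.7  49.8 106. ] [619.1  50.5 106. ] [615.4  50.2 106. ]
[[  -0.     -0.96   -0.26   65.94]
 [   1.     -0.     -0.     -1.  ]
 [   0.     -0.26    0.96 -142.41]
 [   0.      0.      0.      1.  ]] [[296.6   0.  254.8]
 [  0.  296.6 190.6]
 [  0.    0.    1. ]]
```

>>> {"op": "play_rows", "data": {"motion": [[[-3.3,-3.1,1.7,0,0,0],[-6.6,-6.2,3.5,0,0,0],[-9.8,-9.3,5.2,0,0,0],[-13.1,-12.4,7,0,0,0],[-13.1,-12.4,7,0,0,0]]], "jaw": 1}}

```text
time: 0.65
tool_pos: [470.5, -133.2, 157.1]
tcp_rot: [-179.6, -0.1, 89.8]
ft_force: [-0.4, 0.4, -0.0]
finger_gap: 85.5
grip_force: 0.0
```

```bash
cat >> h.py <<'E'
from scipy.spatial.transform import Rotation as Ro
def wr():
    s=sensors.sense(); w=optics.snapshot('wrist')
    T=np.eye(4);T[:3,:3]=Ro.from_euler('xyz',s['tcp_rot'],degrees=True).as_matrix();T[:3,3]=s['tool_pos']
    M=np.linalg.inv(T@np.array(w['T_tool_cam'])); w['R']=M[:3,:3];w['t']=M[:3,3];w['s']=s
    np.save('w.npy',w,allow_pickle=True); return w
E
python3 - <<'E'
from h import *
w=wr();print(w['s']['tool_pos'],w['s']['qd'].round(1),w['s']['time']);save(w,'w1.png');print(proj(w,[476,-130.7,60]))
E
```

```text
[ 470.52692097 -133.16247071  157.1164532 ] [ 3.8  1.2 -5.4  2.3  0.8  4.5] 0.65
[263.57357382 188.79233797]
```

View pics/w1.png

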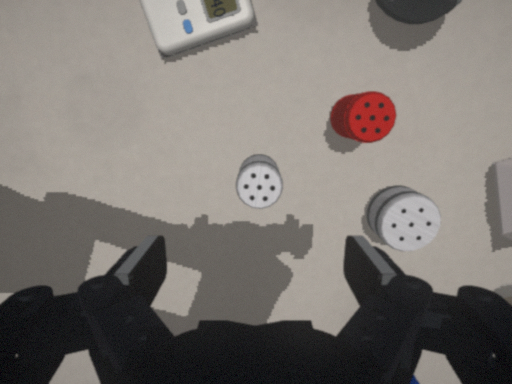

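The wrist view shows cartridge A's top at about (260,187), between the fingers' closing lines. Red is at (365,117) and wide at (409,222), both clear.

>>> {"op": "play_rows", "data": {"motion": [[[0,0,3,0,0,0],[0,0,6,0,0,0],[0,0,6,0,0,0],[0,0,6,0,0,0]]]}}

```text
time: 1.1
tool_pos: [476.4, -130.4, 101.8]
tcp_rot: [-180.0, -0.0, 90.0]
ft_force: [-0.0, -0.4, -0.6]
finger_gap: 85.1
grip_force: 0.0
```

```bash
cat >> h.py <<'E'
def top(w,X,z,rad=20):
    "refine centre of a bright disc at height z near X"
    u,v=proj(w,X); R=np.linalg.norm(proj(w,np.array(X)+[rad,0,0])-proj(w,X))
    g=cv2.GaussianBlur(cv2.cvtColor(w['pixels'],cv2.COLOR_RGB2GRAY),(5,5),0)
    x0,y0=int(max(u-2.2*R,0)),int(max(v-2.2*R,0)); c=g[y0:int(v+2.2*R),x0:int(u+2.2*R)]
    k=cv2.HoughCircles(c,cv2.HOUGH_GRADIENT,1,500,param1=60,param2=8,minRadius=int(.9*R),maxRadius=int(1.12*R)+1)
    if k is None: return None
    p=k[0,0]; return p+[x0,y0,0],R,ray(w,p[0]+x0,p[1]+y0,z)
E
python3 - <<'E'
from h import *
w=wr();print(w['s']['tool_pos'],w['s']['qd'].round(1));save(w,'w2.png');print(proj(w,[476,-130.7,60]),top(w,[474,-130,60],60))
E
```

```text
[ 476.44106013 -130.35695465  101.82580042] [-0.2 -1.4 -1.9 -0.1  0.1 -0.1]
[255.84263239 214.34935677] (array([252.5       , 209.5       ,  28.79999924]), np.float64(30.420257552781017), array([ 473.80482107, -127.33694164,   60.        ]))
```

View pics/w2.png

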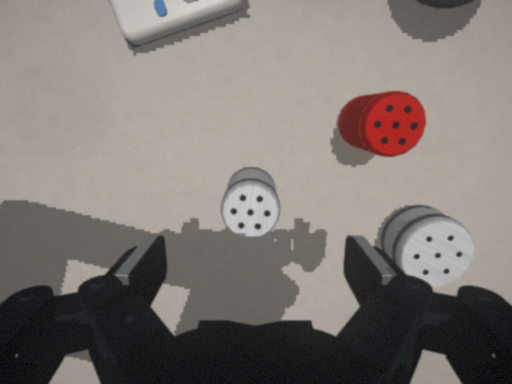

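The wrist view shows A's top at (251,208), so A is at about (473,-127.5). Descend and grip.

>>> {"op": "play_rows", "data": {"motion": [[[0.35,-0.3,2,0,0,0],[0.35,-0.3,4.5,0,0,0],[0.35,-0.3,6.5,0,0,0],[0.35,-0.3,7.2,0,0,0],[0.35,-0.3,7.2,0,0,0]]]}}

```text
time: 1.65
tool_pos: [473.5, -127.4, 29.9]
tcp_rot: [180.0, 0.0, 90.0]
ft_force: [0.5, 0.3, 0.3]
finger_gap: 85.6
grip_force: 0.0
```

>>> {"op": "play_rows", "data": {"motion": [[[0,0,0,0,0,0],[0,0,0,0,0,0],[0,0,0,0,0,0],[0,0,0,0,0,0],[0,0,0,0,0,0]]], "jaw": 0, "squeeze": 50}}

```text
time: 2.15
tool_pos: [473.9, -127.8, 30.7]
tcp_rot: [179.9, 0.0, 90.0]
ft_force: [-1.1, 0.3, 6.4]
finger_gap: 38.7
grip_force: 49.9
```

>>> {"op": "play_rows", "data": {"motion": [[[0,0,0,0,0,0],[0,0,0,0,0,0],[0,0,0,0,0,0]]]}}

```text
time: 2.45
tool_pos: [473.9, -127.9, 30.7]
tcp_rot: [179.9, 0.0, 90.0]
ft_force: [-1.8, 1.8, 6.8]
finger_gap: 38.4
grip_force: 49.9
```

>>> {"op": "play_rows", "data": {"motion": [[[0,0,-3,0,0,0],[0,0,-7.5,0,0,0],[0,0,-12,0,0,0],[0,0,-17,0,0,0],[0,0,-17,0,0,0]]]}}

```text
time: 2.95
tool_pos: [477.2, -129.1, 208.3]
tcp_rot: [179.3, 0.3, 90.0]
ft_force: [1.1, -0.2, -1.0]
finger_gap: 38.4
grip_force: 50.8
```

>>> {"op": "play_rows", "data": {"motion": [[[1.9,3.5,0,0,0,0],[3.8,7,0,0,0,0],[5.7,10.6,0,0,0,0],[7.5,14.2,0,0,0,0],[7.5,14.2,0,0,0,0]]]}}

```text
time: 3.45
tool_pos: [617.3, -49.9, 197.0]
tcp_rot: [-179.9, -0.1, 90.1]
ft_force: [-0.6, -1.0, -1.7]
finger_gap: 38.3
grip_force: 51.0
```

>>> {"op": "play_rows", "data": {"motion": [[[0,0,0,0,0,0],[0,0,0,0,0,0]]]}}

```text
time: 3.65
tool_pos: [614.3, -52.9, 199.0]
tcp_rot: [-180.0, 0.0, 90.0]
ft_force: [-0.1, 1.2, -2.0]
finger_gap: 38.3
grip_force: 51.0
```

```bash
python3 - <<'E'
from h import *
w=wr();print(w['s']['tool_pos'],w['s']['ft_force']);save(w,'w3.png');print(proj(w,[613,50,106]));t=top(w,[613,50,106],106,36.5);print(t)
E
```

```text
[614.30779813 -52.8548731  199.02732265] [-0.14023052  1.24278483 -1.97806272]
[254.59456038  57.73997611]
(array([253.5       ,  49.5       ,  49.90000153]), np.float64(49.79030459311475), array([612.20627317,  55.54410726, 106.        ]))
```

View pics/w3.png

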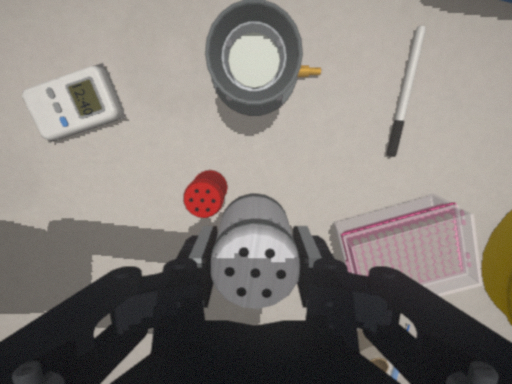

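The held cartridge shows at (255,263) and the column mouth at (254,48), with the white piston seen through it. I compute their relative offset in the same view.

```bash
python3 - <<'E'
from h import *
w=np.load('w.npy',allow_pickle=True).item()
p=w['s']['tool_pos']
for uv in((255,263),):print('held',ray(w,*uv,p[2]+30.7)-p)
print(top(w,p+[0,0,30.7],p[2]+30.7))
print('rim',ray(w,254,48.5,106))
a=snap('scene');b=snap('side')
c=cv2.resize(a['pixels'][90:240,130:330],None,fx=3,fy=3,interpolation=3);d=cv2.resize(b['pixels'][90:240,230:430],None,fx=3,fy=3,interpolation=3)
cv2.imwrite('pics/e.png',cv2.cvtColor(cv2.resize(np.hstack([c,d]),(800,300)),4))
E
```

```text
held [-0.95977942  4.19171153 30.7       ]
(array([256.5       , 271.5       ,  53.40000153]), np.float64(47.42232162174374), array([613.97942934, -52.64195681, 229.72732265]))
rim [612.57121792  56.21155922 106.        ]
```

View pics/e.png

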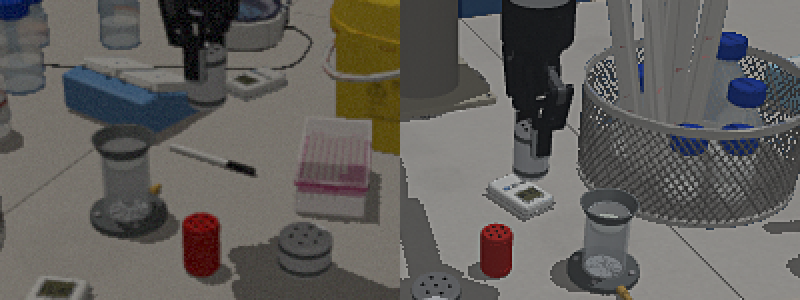

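The held cartridge hangs straight in both views, next to the column. I hover over the mouth and compare alignment in both fixed views.

>>> {"op": "play_rows", "data": {"motion": [[[3,0,0,0,0,0],[6.5,-0.1,1,0,0,0],[9.5,-0.2,2,0,0,0],[10.4,-0.2,2.5,0,0,0],[10.4,-0.2,2.5,0,0,0]]]}}

```text
time: 4.3
tool_pos: [612.1, 52.3, 173.7]
tcp_rot: [-179.9, 0.0, 90.1]
ft_force: [0.6, 0.3, -1.8]
finger_gap: 38.8
grip_force: 51.0
```

>>> {"op": "play_rows", "data": {"motion": [[[0,0,0,0,0,0],[0,0,0,0,0,0]]]}}

```text
time: 4.5
tool_pos: [613.5, 50.1, 175.2]
tcp_rot: [179.9, 0.0, 89.9]
ft_force: [0.2, -0.8, -1.2]
finger_gap: 38.3
grip_force: 51.0
```

```bash
python3 - <<'E'
from h import *
a=snap('scene');b=snap('side');print(a['s']['tool_pos'])
def cr(d):
    p=proj(d,[613,52,130]);u,v=int(p[0])-33,int(p[1])-45;print('origin',u,v)
    return cv2.resize(d['pixels'][v:v+90,u:u+66],None,fx=6,fy=6,interpolation=2)
cv2.imwrite('pics/f.png',cv2.cvtColor(np.hstack([cr(a),cr(b)]),4))
for d in(a,b):print([proj(d,[613,52,z]).round(1) for z in(140,106,60)],proj(d,[613,62,106])-proj(d,[613,52,106]),proj(d,[623,52,106])-proj(d,[613,52,106]))
E
```

```text
[613.46541848  50.07051909 175.16920225]
origin 157 103
origin 301 137
[array([189.9, 144.6]), array([191. , 158.4]), array([192.3, 176.3])] [-3.76593021 -0.91653405] [ 2.42645523 -1.81436003]
[array([335.2, 178.8]), array([333.9, 190.9]), array([332.3, 206.6])] [ 3.6932108  -0.76023415] [1.96525308 2.09893805]
```

View pics/f.png

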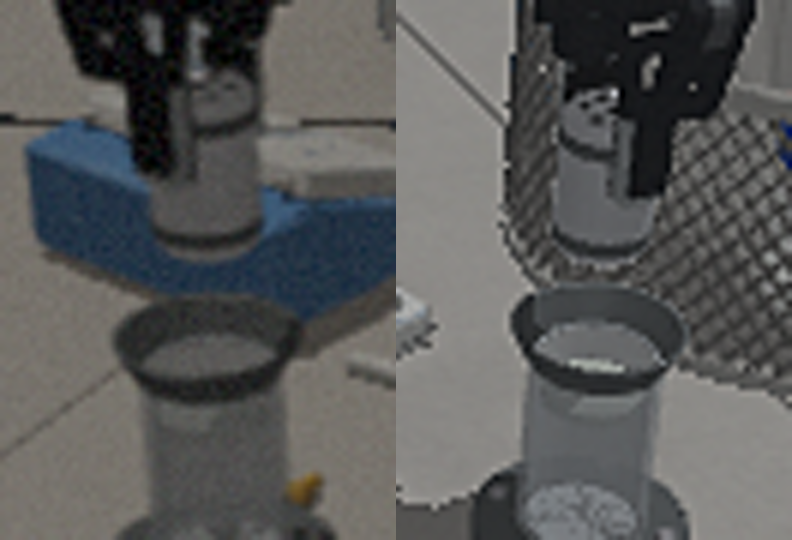

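Scene: foot centred at 206 against a rim centre of 207. Side: 603 against 599. Allowing for perspective, the cartridge needs about +2 mm in y and −1 mm in x. Descend, watching force.

>>> {"op": "play_rows", "data": {"motion": [[[0.1,-0.05,0,0,0,0],[0.1,-0.05,1.5,0,0,0],[0.1,-0.05,3,0,0,0],[0.1,-0.05,4.5,0,0,0],[0.1,-0.05,5,0,0,0]]]}}

```text
time: 5.1
tool_pos: [610.4, 52.5, 120.4]
tcp_rot: [-179.7, 0.0, 90.0]
ft_force: [-0.8, 0.9, -2.0]
finger_gap: 38.1
grip_force: 51.0
```

>>> {"op": "play_rows", "data": {"motion": [[[0,0,0,0,0,0],[0,0,0.3,0,0,0],[0,0,0.6,0,0,0],[0,0,0.8,0,0,0],[0,0,1,0,0,0]]]}}

```text
time: 5.6
tool_pos: [612.8, 52.5, 114.5]
tcp_rot: [180.0, 0.0, 90.0]
ft_force: [0.8, 0.0, -0.6]
finger_gap: 38.3
grip_force: 51.0
```

>>> {"op": "play_rows", "data": {"motion": [[[0,0,0.2,0,0,0],[0,0,0.4,0,0,0],[0,0,0.6,0,0,0],[0,0,0.8,0,0,0],[0,0,0.8,0,0,0]]]}}

```text
time: 6.1
tool_pos: [612.5, 52.5, 106.3]
tcp_rot: [180.0, 0.0, 90.0]
ft_force: [-1.1, 0.1, -0.6]
finger_gap: 38.4
grip_force: 51.0
```

>>> {"op": "play_rows", "data": {"motion": [[[0,0,0.1,0,0,0],[0,0,0.2,0,0,0],[0,0,0.3,0,0,0],[0,0,0.3,0,0,0]]]}}

```text
time: 6.5
tool_pos: [612.6, 52.5, 103.4]
tcp_rot: [180.0, 0.0, 90.0]
ft_force: [-2.5, -0.1, 4.2]
finger_gap: 38.3
grip_force: 51.5
```

```bash
python3 - <<'E'
from h import *
a=snap('scene');b=snap('side');print(a['s']['tool_pos'],a['s']['ft_force'])
def cr(d):
    p=proj(d,[613,52,115]);u,v=int(p[0])-33,int(p[1])-45;print('origin',u,v)
    return cv2.resize(d['pixels'][v:v+90,u:u+66],None,fx=6,fy=6,interpolation=2)
cv2.imwrite('pics/g.png',cv2.cvtColor(np.hstack([cr(a),cr(b)]),4))
E
```

```text
[612.58478366  52.53728253 103.39482739] [-2.54016772 -0.12980187  4.21572834]
origin 157 109
origin 301 142
```

View pics/g.png

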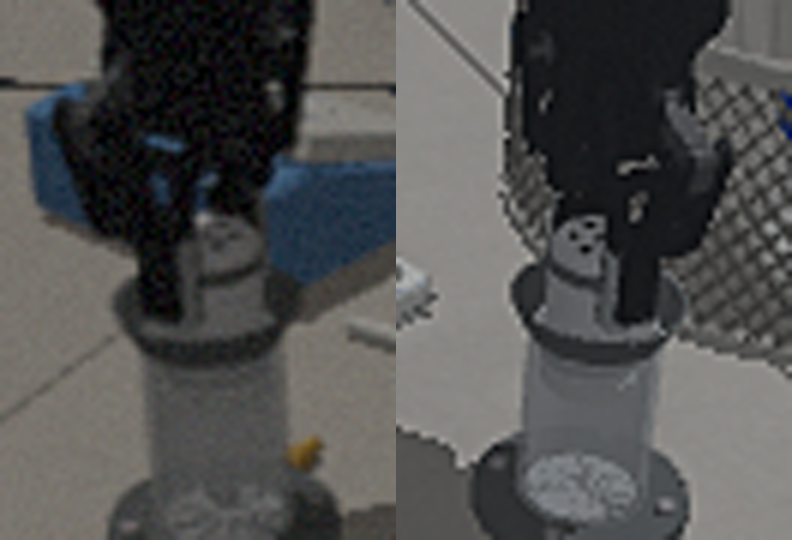

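>>> {"op": "play_rows", "data": {"motion": [[[0,0,0.1,0,0,0],[0,0,0.2,0,0,0],[0,0,0.2,0,0,0]]]}}

```text
time: 6.9
tool_pos: [612.6, 52.5, 101.1]
tcp_rot: [180.0, -0.0, 90.0]
ft_force: [-1.5, 0.1, 3.3]
finger_gap: 38.5
grip_force: 51.5
```

Force stays constant at about 5 N while moving, so the piston is yielding under the cartridge. Release gently.

>>> {"op": "play_rows", "data": {"motion": [[[0,0,0,0,0,0],[0,0,0,0,0,0],[0,0,0,0,0,0]]], "jaw": 0.58}}

```text
time: 7.2
tool_pos: [612.8, 52.5, 101.2]
tcp_rot: [180.0, -0.0, 90.0]
ft_force: [2.7, -0.1, 0.5]
finger_gap: 49.3
grip_force: 0.8
```

>>> {"op": "play_rows", "data": {"motion": [[[0,0,-1,0,0,0],[0,0,-2.5,0,0,0],[0,0,-5,0,0,0],[0,0,-8,0,0,0],[0,0,-10,0,0,0]]]}}

```text
time: 7.7
tool_pos: [613.4, 52.5, 205.4]
tcp_rot: [179.8, 0.0, 90.0]
ft_force: [0.4, 0.2, 0.5]
finger_gap: 49.3
grip_force: 0.0
```

>>> {"op": "play_rows", "data": {"motion": [[[-4,-0.8,0,0,0,0],[-8.4,-1.7,0,0,0,0],[-12.8,-2.6,0,0,0,0],[-17.2,-3.5,0,0,0,0],[-21.6,-4.4,0,0,0,0]]], "jaw": 0.85}}

```text
time: 8.2
tool_pos: [568.1, -165.1, 203.2]
tcp_rot: [179.9, 0.0, 90.0]
ft_force: [0.4, 0.7, -0.1]
finger_gap: 72.6
grip_force: 0.0
```

>>> {"op": "play_rows", "data": {"motion": [[[-4.4,-0.9,1,0,0,0],[-8.8,-1.8,2.5,0,0,0],[-13.2,-2.8,4.5,0,0,0],[-16.5,-3.4,6.5,0,0,0],[-18.3,-3.8,8,0,0,0]]]}}

```text
time: 8.7
tool_pos: [529.5, -349.3, 121.4]
tcp_rot: [180.0, 0.0, 89.9]
ft_force: [-0.0, 0.1, 0.2]
finger_gap: 72.2
grip_force: 0.0
```

>>> {"op": "play_rows", "data": {"motion": [[[0,0,2,0,0,0],[0,0,2,0,0,0],[0,0,2,0,0,0],[0,0,2,0,0,0]]]}}

```text
time: 9.1
tool_pos: [531.7, -346.2, 103.2]
tcp_rot: [179.9, 0.1, 90.1]
ft_force: [0.5, 0.3, 0.1]
finger_gap: 72.4
grip_force: 0.0
```

```bash
python3 - <<'E'
from h import *
w=wr();print(w['s']['tool_pos'],w['s']['qd'].round(1),w['s']['finger_gap'])
print(proj(w,[530.5,-346.5,60]),top(w,[530.5,-346.5,60],60))
# bright-mask centroid of the white top
hsv=cv2.cvtColor(w['pixels'],cv2.COLOR_RGB2HSV);m=((hsv[...,2]>150)&(hsv[...,1]<50)).astype(np.uint8)
m=cv2.morphologyEx(m,cv2.MORPH_CLOSE,np.ones((9,9)));n,l,s,c=cv2.connectedComponentsWithStats(m)
for i in range(1,n):
    if s[i,4]>400:print(s[i],c[i].round(1),ray(w,*c[i],60).round(1))
# column: has the first cartridge stayed upright?
a=snap('scene');b=snap('side')
for d in(a,b):
    u,v=proj(d,[612.5,53,137]).round().astype(int);g=cv2.cvtColor(d['pixels'],cv2.COLOR_RGB2GRAY)
    print((u,v));print(g[v-16:v+16:2,u-18:u+18:2])
E
```

```text
[ 531.69703972 -346.197536    103.2076871 ] [ 0.  -0.3 -0.1 -0.  -0.3  0. ] 72.42047359268025
[254.54263729 213.47574186] (array([257.5, 212.5,  27.5]), np.float64(30.18309047712378), array([ 532.45698562, -345.81489586,   60.        ]))
[     0      0    512    331 109874] [283.  116.1] [ 547.7 -283.9   60. ]
[  39  218  105   68 3291] [ 89.8 255.3] [ 417.  -377.1   60. ]
[169 269  21  45 482] [179.6 291.6] [ 477.  -405.7   60. ]
[  0 280  26  39 522] [  8.4 298.7] [ 353.4 -411.6   60. ]
[ 202  282   48   39 1484] [226.1 301.8] [ 510.  -414.1   60. ]
[  69  341   52   43 1453] [ 97.9 365.6] [ 409.6 -471.1   60. ]
[ 390  340   53   44 1454] [411.7 365.7] [ 652.3 -471.2   60. ]
(np.int64(189), np.int64(146))
[[ 89  94  91  85  83  81  80  82  85  72  53  86 103 112 108 111 117 127]
 [ 54  72  84  94  88  80  84  87  82  82  78  77  74  84 105 108 108 105]
 [ 53  46  45  46  74  88  89  86  81  88  81  79  81  86  79  70  69  73]
 [ 43  50  50  49  43  49  60  72  87  90  83  84  80  86  84  82  79  52]
 [ 49  47  48  44  54  50  50  52  54  67  80  90  87  82  83  87  84  83]
 [ 48  5
[... 1349 characters left out ...]
 56  86  63  56  78  57]
 [140 146 108  43  76  49  80  72  59  73  56  83  84  49  75  85  52  98]
 [139 141  62 124  42  65 171 167  30 165  30 175  42  62  85  60  87  81]
 [136 138 143  74 121 136 117 118 167   0 165  67 168  75  56  76  66  57]
 [138 137 137 148  79  88 152  70 116 161  67 164 165  59  63  63  63  86]
 [139 139 144  71  65  64  90 108 133 153 158 129 115  69  52  65  77  49]
 [139 142  75  69  69  55  41  76 102  99 103  83  37  54  51 104  66  72]
 [136 143  71  71  68  92  85  58  43  44  45  45 101  54  56  45  66  73]
 [138 143  84  42  56  90  93  96  99 100  99  96 112  51  56  54  84  86]
 [136 136  89  56 100  89  91  95  97  97  95 102 107 102  51  49 104  50]]
```

```bash
python3 - <<'E'
from h import *
w=np.load('w.npy',allow_pickle=True).item();g=cv2.cvtColor(w['pixels'],cv2.COLOR_RGB2GRAY)
c=g[178:248,220:294];b=cv2.morphologyEx(c,cv2.MORPH_BLACKHAT,np.ones((11,11)))
m=(b>60).astype(np.uint8);n,l,s,k=cv2.connectedComponentsWithStats(m)
for i in range(1,n):
    if s[i,4]>5:print(s[i],(k[i]+[220,178]).round(1))
a=np.load('scene.npy',allow_pickle=True).item();d=np.load('side.npy',allow_pickle=True).item()
for z in(128,132,136):print(z,ray(a,190.2,149.7,z),ray(d,334.5,183.5,z))
E
```

```text
[10 14  6  8 20] [232.4 195.2]
[54 14  6  7 15] [276.7 194.7]
[40 23  6  6 32] [262.5 203.5]
[23 24  6  6 31] [245.5 204.4]
[32 37  7  6 31] [254.8 217.5]
[49 36  6  6 32] [271.5 216.5]
[16 38  6  6 32] [238.5 218.5]
[25 51  6  5 24] [247.3 230.9]
[41 50  6  6 30] [263.6 230.4]
128 [612.09507588  51.59735892 128.        ] [614.21582396  50.6620423  128.        ]
132 [605.30705671  46.86016524 132.        ] [619.92867425  47.24822254 132.        ]
136 [598.51903755  42.12297156 136.        ] [625.64152455  43.83440277 136.        ]
```

The centre hole of B is at (254.8,217.5), so B is at about (530.5,-349). The first cartridge stands centred in the column with its top at z≈128. Grip B.

>>> {"op": "play_rows", "data": {"motion": [[[-0.27,0,2,0,0,0],[-0.27,0,4.5,0,0,0],[-0.27,0,6.5,0,0,0],[-0.27,0,7.1,0,0,0],[-0.27,0,7.1,0,0,0]]]}}

```text
time: 9.75
tool_pos: [530.1, -348.6, 29.7]
tcp_rot: [-179.9, -0.1, 90.0]
ft_force: [0.1, -0.2, 0.0]
finger_gap: 72.7
grip_force: 0.0
```

>>> {"op": "play_rows", "data": {"motion": [[[0,0,0,0,0,0],[0,0,0,0,0,0],[0,0,0,0,0,0],[0,0,0,0,0,0],[0,0,0,0,0,0]]], "jaw": 0, "squeeze": 70}}

```text
time: 10.25
tool_pos: [531.8, -350.2, 32.5]
tcp_rot: [179.8, 0.1, 90.0]
ft_force: [0.9, 0.3, 6.2]
finger_gap: 37.8
grip_force: 70.8
```

>>> {"op": "play_rows", "data": {"motion": [[[0,0,-2,0,0,0],[0,0,-5,0,0,0],[0,0,-9,0,0,0],[0,0,-13,0,0,0],[0,0,-18,0,0,0]]]}}

```text
time: 10.75
tool_pos: [529.5, -348.4, 210.4]
tcp_rot: [-179.9, -0.1, 90.0]
ft_force: [1.3, -0.4, -1.3]
finger_gap: 37.6
grip_force: 70.3
```

>>> {"op": "play_rows", "data": {"motion": [[[3.5,0.7,0,0,0,0],[7.8,1.6,0,0,0,0],[12.1,2.5,0,0,0,0],[16.4,3.4,0,0,0,0],[20.7,4.3,0,0,0,0]]]}}

```text
time: 11.25
tool_pos: [573.6, -140.6, 210.8]
tcp_rot: [180.0, 0.0, 90.0]
ft_force: [1.2, -0.5, -1.2]
finger_gap: 37.9
grip_force: 70.4
```

>>> {"op": "play_rows", "data": {"motion": [[[4.3,0.9,0,0,0,0],[8.6,1.8,0,0,0,0],[12.9,2.6,0,0,0,0],[16.5,3.3,0,0,0,0],[19.3,3.9,0,0,0,0]]]}}

```text
time: 11.75
tool_pos: [612.6, 53.3, 210.7]
tcp_rot: [180.0, -0.0, 90.1]
ft_force: [0.4, -0.1, -0.8]
finger_gap: 38.1
grip_force: 70.3
```

>>> {"op": "play_rows", "data": {"motion": [[[0,0,1.5,0,0,0],[0,0,2.5,0,0,0],[0,0,2.5,0,0,0],[0,0,2.5,0,0,0],[0,0,2.5,0,0,0]]]}}

```text
time: 12.25
tool_pos: [612.7, 49.8, 185.8]
tcp_rot: [180.0, 0.0, 89.9]
ft_force: [-0.5, 0.4, -1.5]
finger_gap: 37.8
grip_force: 70.4
```

```bash
python3 - <<'E'
from h import *
a=snap('scene');b=snap('side');print(a['s']['tool_pos'],a['s']['ft_force'])
for d in(a,b):
    u,v=proj(d,[612.5,51,140]).round().astype(int);g=cv2.cvtColor(d['pixels'],cv2.COLOR_RGB2GRAY)
    print((u,v));print('    ',np.arange(u-16,u+17,1)%100)
    for y in range(v-14,v+17,2):print(y,' '.join('%3d'%x for x in g[y,u-16:u+17]))
    print(proj(d,[612.5,51,155]),proj(d,[612.5,51,128]))
E
```

```text
[612.69093786  49.75984846 185.81445859] [-0.54901002  0.37493342 -1.51684153]
(np.int64(190), np.int64(145))
     [74 75 76 77 78 79 80 81 82 83 84 85 86 87 88 89 90 91 92 93 94 95 96 97
 98 99  0  1  2  3  4  5  6]
131  88  90  88  87  81  82  81  82  74  79  79  80  83  78  86  77  83  81  83  80  82  81  75  73  75  87 112 108 110 109 109 111 109
133  49  60  71  82  81  87  81  82  77  76  82  78  81  80  80  82  81  79  85  82  83  81  74  74  70  68  84 101  87  81  89  80  98
135  44  48  52  45  47  51  54  69  79  81  79  73  83  84  82  78  81  81  81  80  73  80  75  78  62  58  68  77  85  79  46  58  77
137  45  54  45  49  54  50  43  42  53  55  70  82  72  79  81  83  82  77  77  77  67  57  56  38  32  48  74  89  86  78  82  85  82
139  49  49  47  51  45  52  45  48  49  55  44  38  39  26  39  38  36  37  41  37  42  40  51  58  70  86  90  84  83  85  80  71  66
141  52  51  49  50  44  47  47  55  45  59  70  78  86  82  79  76  75  84  79  79  77  70  68  63  72  83  87  80  70  63  61  46  43
143  44  52  40  50  49  52  47  52  47  39  49  40  38  47  53  48
[... 3018 characters left out ...]
  39  54  84 100 100  99 101 106 106 103 112 107 105 104 114  71  51  57  78 104  80  83  72  52  63
189 148  60  39  47  44  73  69  93  98  70  43  46  43  43  41  51  57  50  51  41  40  46  48  90  56  59  55  51  68 104  84  85  78
191 149  61  41  47  49  45  54  92  91  92  95  98 102 104  90  91  90  73  89 105 102 112 114  83  51  56  58  58  43  61  87  47  57
193 142 155  36  42  43  45 132  88  90  91  94  95  96  97  99  97  97  98  96 102 105 106 110  97  50  51  54  55  52  54  85  77  77
195 135 140 151  31  40 100 107  91  92  92  93  96  96  97  97  98  96  97 100 101 104 105 105 102  94  95  46  49  53  81 134  83  47
[335.30405283 173.34243623] [334.28730314 183.12306134]
```

The numbers show the second cartridge in line with the first in both views, within 1 px. Lower and push.

>>> {"op": "play_rows", "data": {"motion": [[[0,0,0,0,0,0],[0,0,0.8,0,0,0],[0,0,1.6,0,0,0],[0,0,2.2,0,0,0],[0,0,2.5,0,0,0]]]}}

```text
time: 12.85
tool_pos: [612.1, 50.9, 159.4]
tcp_rot: [-179.9, 0.0, 90.0]
ft_force: [-1.7, -0.8, 4.3]
finger_gap: 37.7
grip_force: 70.9
```

>>> {"op": "play_rows", "data": {"motion": [[[0,0,0.2,0,0,0],[0,0,0.4,0,0,0],[0,0,0.6,0,0,0],[0,0,0.8,0,0,0],[0,0,1,0,0,0]]]}}

```text
time: 13.35
tool_pos: [612.5, 50.8, 150.3]
tcp_rot: [180.0, -0.0, 90.0]
ft_force: [-2.4, -0.3, 4.5]
finger_gap: 37.8
grip_force: 70.9
```

Pushing at about 6 N, as expected. Continue.

>>> {"op": "play_rows", "data": {"motion": [[[0,0,0.3,0,0,0],[0,0,0.6,0,0,0],[0,0,0.9,0,0,0],[0,0,1.2,0,0,0],[0,0,1.5,0,0,0]]]}}

```text
time: 13.85
tool_pos: [612.5, 50.8, 135.0]
tcp_rot: [-180.0, 0.0, 90.0]
ft_force: [-2.6, -0.3, 4.8]
finger_gap: 37.9
grip_force: 70.9
```

>>> {"op": "play_rows", "data": {"motion": [[[0,0,0.3,0,0,0],[0,0,0.6,0,0,0],[0,0,0.9,0,0,0],[0,0,1.2,0,0,0],[0,0,1.4,0,0,0]]]}}

```text
time: 14.35
tool_pos: [612.4, 50.8, 120.9]
tcp_rot: [-180.0, 0.0, 90.0]
ft_force: [-2.6, -0.1, 4.1]
finger_gap: 37.5
grip_force: 70.9
```

>>> {"op": "play_rows", "data": {"motion": [[[0,0,0.2,0,0,0],[0,0,0.4,0,0,0],[0,0,0.6,0,0,0],[0,0,0.7,0,0,0]]]}}

```text
time: 14.75
tool_pos: [612.4, 50.8, 114.0]
tcp_rot: [-180.0, 0.0, 90.0]
ft_force: [-1.9, 0.8, 3.3]
finger_gap: 38.0
grip_force: 70.9
```

>>> {"op": "play_rows", "data": {"motion": [[[0,0,0.1,0,0,0],[0,0,0.2,0,0,0],[0,0,0.3,0,0,0],[0,0,0.4,0,0,0],[0,0,0.5,0,0,0]]]}}

```text
time: 15.25
tool_pos: [612.5, 50.8, 109.3]
tcp_rot: [180.0, 0.0, 90.0]
ft_force: [-2.5, 0.7, 3.1]
finger_gap: 38.2
grip_force: 70.9
```

>>> {"op": "play_rows", "data": {"motion": [[[0,0,0.1,0,0,0],[0,0,0.2,0,0,0],[0,0,0.2,0,0,0]]]}}

```text
time: 15.55
tool_pos: [612.9, 50.8, 108.5]
tcp_rot: [179.9, 0.0, 90.0]
ft_force: [-5.2, 0.5, 11.6]
finger_gap: 37.4
grip_force: 71.5
```

>>> {"op": "play_rows", "data": {"motion": [[[0,0,0.1,0,0,0],[0,0,0.2,0,0,0],[0,0,0.2,0,0,0]]]}}

```text
time: 15.85
tool_pos: [613.5, 50.9, 108.5]
tcp_rot: [179.9, 0.0, 90.0]
ft_force: [-9.5, -0.7, 22.5]
finger_gap: 37.7
grip_force: 72.7
```

```bash
python3 - <<'E'
from h import *
b=snap('side');d=b
u,v=proj(d,[612.5,51,140]).round().astype(int);g=cv2.cvtColor(d['pixels'],cv2.COLOR_RGB2GRAY)
print('    ',np.arange(u-16,u+17,1)%100)
for y in range(v-6,v+45,2):print(y,' '.join('%3d'%x for x in g[y,u-16:u+17]))
print([proj(d,[612.5,51,z]).round(1) for z in(136,106,76,16)])
E
```

```text
[19 20 21 22 23 24 25 26 27 28 29 30 31 32 33 34 35 36 37 38 39 40 41 42
 43 44 45 46 47 48 49 50 51]
173 144  71  58  68  67  57  75 123  62  53  19  23  24  25  20  22  25  25  26  25  21  72  93  56  20  23  23  28  25  25  26  26  27
175  74 122  58  51  73  82  62 100  28  17  22  21  20  20  17  20  20  24  24  22  57  79  54  18  21  24  25  26  24  25  25  23  23
177  67 105 118 100  56  49  75  78  29  15  17  65  61 107 104 200 106  15  23  25  19  59  21  22  24  26  24  24  29  25  23  21  21
179 144  69  72  76  54 103  63  75  29 105 104 102 100 101 100 103  58  18  21  26  26  24  22  23  24  26  26  27  26  27  26  21  20
181 139 142 147  71 110  67  78  52  92  93  96 100 101  99  99 106  32  19  22  27  25  26  25  24  24  24  27  24  21  22  22  21  54
183 139 140 141 146  72  76 101  41  64  91  92  93  93  96  70 102  34  79  92  17  22  24  23  24  24  20  39  97  95  79  56  71  78
185 140 141 144 148 157  98  44  40  43  39  85  98  96  98 103 107  51  80  87  17  22  26  27  24  22  60  74  50  67  88  80  86  76
187 143 148  89  36  44  48  46  70  96  70  4
[... 1930 characters left out ...]
 95  95  96  94  90  89 107 118 140 138 137 137 137 137 136 136
217  46  45  66  81  83  90  88  91  90  94  93  93  94  94  92  93  94  95  95  95  95  88  87  96  82  88 125 145 142 139 139 138 138
219  52  44  77  82  84  78  91  92  93  93  93  94  94  93  94  93  95  94  96  96  89  87  89  99  81  77  76  70 128 144 142 139 137
221  47  44  76  96 100  82  76  77  82  91  90  94  95  94  94  94  96  86  79  81  98  89  93  99  77  78  80  79  74 110 147 142 138
223  48  45  77  90  97  86  91  92  91  82  79  80  79  79  79  80  80  90  97  96  96 115  81  93  77  78  79  79  78  73 111 145 139
[array([334.6, 180.3]), array([333.5, 190.9]), array([332.4, 201.2]), array([330.4, 220.8])]
```

Hard stop: the force rose to 22 N with no travel, and the cartridge top appears where z=136 projects. Unload, release and rise.

>>> {"op": "play_rows", "data": {"motion": [[[0,0,-0.15,0,0,0],[0,0,-0.15,0,0,0]]]}}

```text
time: 16.1
tool_pos: [613.0, 50.9, 108.5]
tcp_rot: [179.9, 0.0, 90.0]
ft_force: [-7.1, 0.5, 13.2]
finger_gap: 37.8
grip_force: 72.0
```

>>> {"op": "play_rows", "data": {"motion": [[[0,0,0,0,0,0],[0,0,0,0,0,0],[0,0,0,0,0,0]]], "jaw": 0.58}}

```text
time: 16.4
tool_pos: [612.3, 50.8, 106.2]
tcp_rot: [-180.0, -0.0, 90.0]
ft_force: [0.4, -0.5, 0.3]
finger_gap: 49.8
grip_force: 0.0
```

>>> {"op": "play_rows", "data": {"motion": [[[0,0,-1,0,0,0],[0,0,-2.5,0,0,0],[0,0,-5,0,0,0],[0,0,-6,0,0,0],[0,0,-6,0,0,0]]]}}

```text
time: 16.9
tool_pos: [614.5, 50.8, 170.3]
tcp_rot: [179.7, 0.0, 90.0]
ft_force: [0.6, 0.3, -0.5]
finger_gap: 49.8
grip_force: 0.0
```

>>> {"op": "play_rows", "data": {"motion": [[[0,0,0,0,0,0],[0,0,0,0,0,0],[0,0,0,0,0,0],[0,0,0,0,0,0]]], "jaw": 0, "squeeze": 20}}

```text
time: 17.3
tool_pos: [612.0, 50.8, 165.8]
tcp_rot: [-179.9, -0.0, 90.0]
ft_force: [0.2, -0.2, 0.3]
finger_gap: -0.0
grip_force: 0.0
```

Confirm the depth by pressing the top with the shut fingertips.

>>> {"op": "play_rows", "data": {"motion": [[[0,0,1,0,0,0],[0,0,2,0,0,0],[0,0,2.5,0,0,0],[0,0,2.7,0,0,0],[0,0,2.8,0,0,0]]]}}

```text
time: 17.8
tool_pos: [612.2, 50.8, 138.2]
tcp_rot: [-179.9, 0.0, 90.0]
ft_force: [-0.3, 0.3, -0.2]
finger_gap: 0.2
grip_force: 0.0
```

>>> {"op": "play_rows", "data": {"motion": [[[0,0,0.1,0,0,0],[0,0,0.2,0,0,0],[0,0,0.3,0,0,0],[0,0,0.3,0,0,0]]]}}

```text
time: 18.2
tool_pos: [612.8, 50.8, 136.1]
tcp_rot: [180.0, -0.0, 90.0]
ft_force: [0.1, -0.4, 0.4]
finger_gap: 0.1
grip_force: 0.0
```

>>> {"op": "play_rows", "data": {"motion": [[[0,0,0.1,0,0,0],[0,0,0.2,0,0,0],[0,0,0.2,0,0,0]]]}}

```text
time: 18.5
tool_pos: [613.9, 50.8, 136.1]
tcp_rot: [179.8, 0.0, 90.0]
ft_force: [-1.9, -0.1, 10.0]
finger_gap: 0.1
grip_force: 4.9
```

The top is at z=136 and doesn't yield at 10 N, so the column is full. Back off well clear and hand in.

>>> {"op": "play_rows", "data": {"motion": [[[0,0,-1,0,0,0],[0,0,-4,0,0,0],[0,0,-8,0,0,0],[0,0,-10,0,0,0],[0,0,-10,0,0,0]]]}}

```text
time: 19.0
tool_pos: [614.7, 50.8, 239.1]
tcp_rot: [179.6, -0.0, 90.0]
ft_force: [-0.6, -0.2, 0.8]
finger_gap: 0.0
grip_force: 0.0
```

>>> {"op": "play_rows", "data": {"motion": [[[0,0,0,0,0,0],[0,0,0,0,0,0],[0,0,0,0,0,0],[0,0,0,0,0,0],[0,0,0,0,0,0]]]}}

```text
time: 19.5
tool_pos: [612.2, 50.8, 232.9]
tcp_rot: [-179.9, 0.0, 90.0]
ft_force: [-0.1, -0.1, -0.8]
finger_gap: 0.3
grip_force: 0.0
```

```bash
python3 - <<'E'
from h import *
b=snap('side');g=cv2.cvtColor(b['pixels'],cv2.COLOR_RGB2GRAY)
for y in range(173,203,2):print(y,' '.join('%3d'%x for x in g[y,319:352]))
print(job.hand_in())
E
```

```text
173 144  70  56  68  67  57  75  71  63  57  81  82  87  56  65  87  60  86  73  54  68  59  80  86  60  47  76  66  89 105  69  47  74
175  74 123  56  50  72  82  65  58  69  83  80  54  62  84  58  80  62  61  84  78  80  70  51  64  87  72  84  83  46  69 105  90  72
177  67 105 118 100  57  48  77  75  71  45  62 166 168 172 174 173 172 175 171 153  43  70  82  56  87  69  48  74  87  81  79  84  54
179 144  68  72  76  54 102  62  46  56 179 169 115 168 169 169 165 164 167 118 168 165 168 177  47  48  86  86  72  79  65  56  76  90
181 139 142 147  71 110  66  72 114  89 137 166 166 165 163 164 166 168 168 166 168 118 120 164 167  72  74  65  57  67  81  87  64  69
183 138 140 142 147  71  75  96  89  83  87 100 121 152 165 166 163 162 164 120 119 165 165 152 125 120  59  82  85  87  70  50  68  76
185 139 141 142 145 152 115  86  61  38  49  84  95  95  97  96 104 107 106 111 112 103 103 110  65  98  84  66  48  66  88  79  86  75
187 140 146 103  76  64  68  67  85  93  69  42  43  43  42  42  52  56  50  51  41  40  47  45  89  69  57  78 104  79  84  71  52  63
189 144  82 
[... 291 characters left out ...]
  88  88  92  92  95  95  94  95  94  94  97 101 101 104 105 108 101  49  51  54  54  52  55  85  78  78
195 135 139 150  35  70 119 106  87  91  91  94  94  95  95  94  95  94  96  99 100 102 104 107 101  95  94  46  48  54  82 134  84  47
197 135 136 140 153  66  35  48  59  76  94  89  99  98  98  96  96  97  99 100 102 105 106 107 105 103  86 130  58  93  73  63  87  86
199 133 135 136 127  96  89  48  42  44  44  43  42  41  53  64  63  62  66  78  65  65  67  55  40  39  34  85 152 144 142 146 149  77
201 135 134 137 129  94 102  89  86  70  53  44  44  46  45  46  47  46  46  46  46  45  45  42  40  73 119 129 142 138 138 139 138 138
the job is handed in; nothing more can be done
None
```

Job handed in at about 19.5 s: both slim cartridges are in the column, pushed to the stop (top at z ≈ 136 mm, no movement at 10 N) and released, and the arm never went near the wide cartridge or the look-alikes at working height.

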